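# Lock the organiser's pop-up lid with its T-toggle

### The arm

A 6-joint arm with a two-finger parallel gripper is mounted at the origin on the work surface. World frame = base frame: x ahead of the robot, y to its left, z up, the work surface at z = 0. Lengths are in m, angles in rad, forces in N, time in s.
With the tool pointing down it reaches from about 0.375 to 0.825 m from the base axis. Payload 5.5 kg.
Tool frame: the origin (TCP) lies at the very end of the fingers, on their centre line; the grasp point (between the pads) lies 19 mm behind it (robot.grip_point_offset is the distance from the TCP to the grasp point, in m); z points along the fingers, y is the line along which they close (so a half turn about z gives the same grasp; the last joint's range is limited). The gripper opens to 85 mm and grips with 20 to 120 N. Pads are 22 mm wide; open, the fingers measure 114 mm over their backs; the gripper's body (76 mm by 85 mm) begins 54 mm behind the grasp point. The pads swing forward as they close: fully open they stand 13 mm farther back than shut.
Start: joints at [1.327, 0.314, -0.047, 1.21, 0, 1.571], TCP at [0.145, 0.582, 0.231] pointing down, gripper open.
Joint ranges: [-2.67, 2.67], [-0.69, 1.73], [-1.03, 1.25], [-2.08, 2.16], [-1.42, 1.45], [-3.14, 3.14]. Speed limits (rad/s): [2.39, 2.39, 3.01, 3.14, 3.14, 3.14].

### API

Orientations are given as a unit quaternion [x, y, z, w].
In Python, from bench import observe, eyes, robot gives the robot as it stands.
- The arm moves only by the tool jog_arm, never from a script. Its argument "commands" is a list that holds one entry, the list of rows, each a list of 4 numbers: the shift along the tool's x, y, z normalised to -1 to 1, where 1 is 100 cm, then the turn about the tool's z normalised to -1 to 1, where 1 is 180 degrees. A call has exactly 8 rows; each row is the pose to reach, as a shift and turn from the pose commanded when the call began, along the tool's axes at that moment, turning the shorter way round; what a row does not reach only later rows make up. A row lasts 1/10 s, in which the tool goes at most 50 mm and 8.59 degrees, less where a joint would pass 70% of its speed; a pose out of reach is approached as far as the arm can. A call with a number of a shift or a turn outside -1 to 1 is refused whole. A call with a gripper value outside its range is refused whole. "jaw" is the finger opening in mm, from 0 to 85.4, set as the call begins (left out, the last holds). The fingers move at their own pace and stop on an object; "newtons" is the grip in N (left out, the last holds). Time passes only in rows, so rows that repeat a pose let the fingers close, or fill a call up. It gives the time, the measured TCP pose, the force, the opening and the grip force at its end, in the units of the state.
- observe(): the state, without advancing time (a new reading comes with each control period).
- eyes.snapshot(name): name is "scene" or "top" or "wrist"; returns a dict with "image" (480x640x3 uint8, red, green, blue), "intrinsics" (3x3 intrinsics, pixels), "k1" (the pictures are not rectified: a ray, as slopes to the right and down, at radius r is drawn at 1 + k1 r^2 times it, then the intrinsics apply), "R" (3x3) and "t" (3): a world point X has camera coordinates R X + t; the wrist camera has in their place "tool_from_camera" (4x4, takes a point from camera to tool coordinates, whose origin is the TCP and whose axes are the flange's). Camera axes: x right, y down, z forward; pixel columns grow to the right and rows downward; lengths in m; the calibration is good to about 2 mm. A picture is of the moment at which its call begins: read the wrist's pose just before it. There is no depth.
- robot.job_done(): hands the job in; it is judged then, once.
Trained networks look in a picture, given as the dict that the camera call returned (one of the last four; its "shot" number tells which), for a name from the list of things; names that differ only in an ending like _2 or _b are one class to them, and where a whole thing is asked for, a point or a joint stands for the part that bears it (a point fixed in the world has none). Each returns a list of dicts, best first, with "conf" (0 to 1); they miss things now and then, are a little off and sometimes report something else, mostly with a low value. They report only what shows in the picture. A call takes as long as a camera call.
- eyes.trace(picture, label): "mask" (480x640 bool, what is visible of it) and "extent" ([left, top, right, bottom] in pixels, round what is visible of it).
The state is a dict: "t": time; "q": joint angles; "joint_velocities": joint speeds; "joint_torque": joint torques, N m; "position": TCP position; "tcp_rot": TCP orientation; "force": force on the tool from outside, world axes, zero at the start; "wrist_torque": the same for the moment, N m; "finger_gap": finger opening in m; "finger_force": force on a finger pad.
Only numpy, scipy, OpenCV 4.12 (cv2) and the standard library are available. Lean on these libraries where they do the work, as an engineer would, in place of code of your own. Each camera call takes 0.05 s, during which the arm holds its last target. There are 200 camera calls.

### The job

The push-button catch of the grey organiser box no longer holds its pop-up lid down. Take the T-toggle out of its rest, pass its crossbar straight through the slot in the lid, press the lid down with the toggle's shoulder and give a quarter turn so that the toggle holds the lid down by itself. Work gently, feeling for the slot rather than ramming the lid, and leave the four drives lying where they are.

Things in the scene. Friction and masses are not known exactly. Their poses are not given: they have to be found in the camera images.
- toggle: T-toggle of bare aluminium, 50 g, upright in its rest and in line with it. Origin: centre of the crossbar's underside; z up. Crossbar 36 (x) x 8 (y) x 6 mm high; round shank 8 mm across up to height 20; shoulder disc 32 mm across from 20 to 26 mm (it lies on the rest); above it the grip block.
- grip_mid (a point): centre of the toggle's flat grip block, 41 mm above the toggle's origin; the block is 32 mm (toggle's x) x 12 mm (toggle's y), from 25 to 57 mm above the origin. Grasp it across its 12 mm from above.
- rest: fixed black plastic rest 64 (x) x 36 (y) x 22 mm high with a slot pocket along its x that the toggle's crossbar hangs in, 1.5 mm of play all round; origin: centre of its underside, z up. The toggle is lifted straight up out of it.
- organiser: fixed grey plastic organiser box 130 (x) x 106 (y) mm, walls 4 mm, rim 60 mm high, a round dead push-button on its -x face; origin: centre of its underside, z up. In its top is a sprung lid plate, 108 x 76 x 5 mm, with a slot along the box's x. Touch of the toggle, fingers or arm on box or lid must stay under 35 N (all contacts added; the held spring alone makes 13 N).
- lid_mid (a point): point of the box 65 mm above its origin, level with the popped-up lid's top. The lid's slot, 40 (box x) x 10.5 mm (box y), sharp-edged, is NOT exactly here: lid and catch plate sit loosely and lie, together, up to 8 mm to either side along the box's y (not along x), differently each time and unreported: see or feel it. They stay put under working forces.
- catch_mid (a point): point of the box 46 mm above its origin, level with the underside of the fixed 5 mm catch plate under the lid, whose slot (40 x 11.5 mm) is in line with the lid's. With the shoulder on the popped-up lid the crossbar is still in this slot and cannot turn; with the lid 6.5 to 8 mm down it turns free below, either way. Let go crosswise, it bears up against the plate.
- lid (a joint): how far the lid is pressed down, m: 0 popped up, 0.0085 hard stop. Spring (net): 4 N to start moving, 6.5 N at 5 mm, 8.3 N at the stop; it pops up again when let go unless the crosswise toggle holds it, about 5 mm down.
- lime_stick: lime-green slide-out stick drive, 58 x 19 x 10 mm plus a steel plug along +x, lying loose; leave alone. Origin: centre of its underside.
- bamboo_drive: bamboo-cased drive, 60 x 20 x 12 mm plus a steel plug along +x, lying loose; leave alone. Origin: centre of its underside.
- rose_drive: rose-gold metal drive with a thumb slider, 52 x 17 x 8 mm plus a steel plug along +x, lying loose; leave alone. Origin: centre of its underside.
- finger_drive: black fingerprint-reader drive, 56 x 22 x 10 mm plus a steel plug along +x, lying loose; leave alone. Origin: centre of its underside.

How it is judged:
By the outcome, as a careful person would: the job done as asked, in the order asked, and still so for the second after the job is handed in, with the robot touching nothing.
It also fails if it takes over 61 s, if anything falls off the work surface, if the arm or the gripper's body presses on something with over 40 N, if the wrist force passes 120 N, or if a joint passes its speed limit or range.

## Working session

There is one attempt and no reset: what is moved stays moved. The work goes in short steps, Python scripts to look and compute and a tool call to move; the robot and the scene stay as the last step left them, time stands still between calls to the robot, and variables do not carry over. Pictures are saved under pics/ and viewed, at most 10 in all, crops included, and the job is handed in when it is done.

Besides the shell and the picture viewer there is one more tool, called as name(argument=value, ...) on one line, values as JSON. jog_arm: Moves the arm, as the interface text tells. Its arguments: {"type":"object","properties":{"commands":{"type":"array","items":{"type":"array","items":{"type":"array","items":{"type":"number","minimum":-1,"maximum":1}}}},"jaw":{"type":"number"},"newtons":{"type":"number"}},"required":["commands"]}

```bash
mkdir -p pics; ls
cat > h.py <<'E'
import numpy as np, cv2
from bench import observe, eyes, robot
from scipy.spatial.transform import Rotation as Rn
def undist(p, s):
    K=np.array(s["intrinsics"]); d=np.array([s["k1"],0,0,0,0],float)
    return cv2.undistortPoints(np.array(p,float).reshape(-1,1,2),K,d).reshape(-1,2)
def campose(s, st=None):
    if "R" in s:
        R=np.array(s["R"]);t=np.array(s["t"]); return R.T, -R.T@t
    T=np.array(s["tool_from_camera"]); Rt=Rn.from_quat(st["tcp_rot"]).as_matrix()
    return Rt@T[:3,:3], Rt@T[:3,3]+np.array(st["position"])
def toplane(p,s,z,st=None):
    R,c=campose(s,st); u=undist(p,s); d=np.c_[u,np.ones(len(u))]@R.T
    return c+d*((z-c[2])/d[:,2])[:,None]
def proj(X,s,st=None):
    R,c=campose(s,st); x=(np.atleast_2d(X)-c)@R
    u=x[:,:2]/x[:,2:]; u=u*(1+s["k1"]*(u**2).sum(1))[:,None]
    K=np.array(s["intrinsics"]); return u@K[:2,:2].T+K[:2,2]
def save(n,im): cv2.imwrite("pics/"+n+".png",im[...,::-1])
E
python3 - <<'E'
from h import *
st=observe(); print(st["position"],st["tcp_rot"],st["force"],st["t"])
ims=[]
for n in ("top","scene"):
    s=eyes.snapshot(n); ims.append(s["image"]); save(n+"0",s["image"])
    R,c=campose(s); print(n,c,R[:,2],s["intrinsics"],s["k1"])
    for l in ("toggle","rest","organiser","lid","lime_stick","bamboo_drive","rose_drive","finger_drive"):
        for r in eyes.trace(s,l)[:2]:
            m=r["mask"]; ys,xs=np.nonzero(m); rect=cv2.minAreaRect(np.c_[xs,ys].astype(np.float32))
            print(l,round(r["conf"],2),r["extent"],np.round(rect[0]),np.round(rect[1]),round(rect[2]), np.round(toplane([[xs.mean(),ys.mean()]],s,0.03)[0],3))
print(observe()["t"])
E
```

```text
pics
[0.1446909  0.5816999  0.23044082] [ 1.21579839e-01  9.92581299e-01 -8.37356177e-04 -8.30900043e-05] [ 0.58436288  0.51635346 -0.57113031] 0.0
top [ 0.45476343 -0.00208948  0.96904748] [ 0.18776538 -0.00510863 -0.98220062] [[536.74363754   0.         312.71341196]
 [  0.         536.74363754 239.59004755]
 [  0.           0.           1.        ]] -0.10600551045650385
toggle 0.86 [241.7, 298.1, 260.9, 319.9] [252. 308.] [18. 19.] 45 [0.511 0.097 0.03 ]
rest 0.77 [242.7, 289.8, 263.1, 326.6] [254. 309.] [23. 38.] 4 [0.509 0.094 0.03 ]
rest 0.39 [367.8, 168.3, 383.0, 203.8] [374. 183.] [37. 10.] 72 [ 0.739 -0.117  0.03 ]
organiser 0.97 [347.4, 250.1, 440.3, 341.6] [392. 297.] [66. 81.] 26 [ 0.534 -0.148  0.03 ]
lid 0.6 [357.5, 257.5, 427.2, 334.7] [394. 296.] [47. 65.] 26 [ 0.536 -0.15   0.03 ]
lime_stick 0.94 [366.4, 166.3, 380.6, 204.2] [374. 183.] [37. 11.] 72 [ 0.739 -0.118  0.03 ]
lime_stick 0.58 [347.2, 248.2, 437.7, 339.7] [392. 297.] [65. 79.] 25 [ 0.535 -0.147  0.03 ]
bamboo_drive 0.84 [472.8, 276.6, 493.8, 316.0] [483. 297.] [13. 40.] 14 [ 0.533 -0.31   0.03 ]
rose_drive
[... 595 characters left out ...]
6, 437.1, 268.5] [415. 249.] [24. 41.] 57 [0.525 0.103 0.03 ]
organiser 0.89 [275.9, 129.0, 356.3, 204.4] [317. 165.] [66. 78.] 79 [ 0.53  -0.147  0.03 ]
lid 0.8 [280.1, 131.8, 347.7, 176.2] [316. 154.] [35. 64.] 80 [ 0.513 -0.17   0.03 ]
lime_stick 0.66 [409.8, 227.7, 429.1, 251.9] [417. 240.] [18. 26.] 12 [0.504 0.092 0.03 ]
lime_stick 0.6 [215.1, 228.0, 244.4, 261.2] [229. 244.] [12. 40.] 40 [ 0.75  -0.109  0.03 ]
bamboo_drive 0.66 [243.3, 113.0, 279.7, 133.1] [260. 124.] [11. 36.] 72 [ 0.543 -0.301  0.03 ]
rose_drive 0.9 [294.5, 302.9, 313.7, 342.0] [304. 323.] [11. 40.] 18 [0.742 0.082 0.03 ]
finger_drive 0.84 [483.0, 330.0, 520.0, 359.1] [501. 347.] [17. 40.] 45 [0.539 0.307 0.03 ]
0.9
```

Run:
```python
import cv2
im=cv2.imread("pics/top0.png"); a=cv2.resize(im[240:350,230:450],None,fx=3.6,fy=3.6,interpolation=cv2.INTER_CUBIC)
cv2.imwrite("pics/a.png",a[:600,:800])
```

```text
(no output)
```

View pics/a.png

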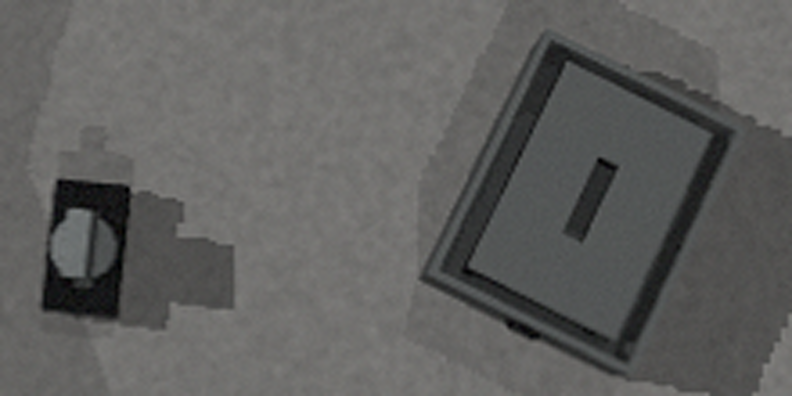

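```bash
cat >> h.py <<'E'
def world2tool(target, st, yaw=None):
    "shift rows in tool axes (m) and turn (units of 180deg) bringing tcp to target, with tool y line along world angle yaw (mod pi)"
    R=Rn.from_quat(st["tcp_rot"]).as_matrix(); d=R.T@(np.array(target)-np.array(st["position"]))
    if yaw is None: return d
    a=np.arctan2(R[1,1],R[0,1]); e=(yaw-a+np.pi/2)%np.pi-np.pi/2
    return np.r_[d,-e/np.pi]
E
python3 - <<'E'
from h import *
s=eyes.snapshot("top"); st=observe()
f=lambda P: np.array(P)/3.6+[230,240]
r=toplane(f([(58,180),(132,184),(118,318),(43,312)]),s,.022)
o=toplane(f([(548,32),(738,130),(632,372),(425,278)]),s,.060)
sl=toplane(f([(598,157),(617,163),(582,241),(565,236)]),s,.065)
for n,c in (("rest",r),("org",o),("slot",sl)):
    L=(c[0]+c[1]-c[2]-c[3])/2; W=(c[0]+c[3]-c[1]-c[2])/2
    print(n,c.mean(0),np.linalg.norm(L),np.linalg.norm(W),np.degrees([np.arctan2(L[1],L[0]),np.arctan2(W[1],W[0])-np.pi/2]))
print(s["shot"],st["q"])
R=Rn.from_quat(st["tcp_rot"]).as_matrix(); print(R); print(np.array(eyes.snapshot("wrist")["tool_from_camera"]))
print(world2tool([r.mean(0)[0],r.mean(0)[1],.2],st,np.radians(90-3)))
E
```

```text
rest [0.51003477 0.09354015 0.022     ] 0.06502050863993865 0.03653474133641665 [-4.37172779 -2.71961107]
org [ 0.5333198  -0.14451772  0.06      ] 0.1285491950580119 0.10368450702209742 [-25.53845306 -25.21939857]
slot [ 0.53410786 -0.14568836  0.065     ] 0.040548858585732726 0.008830188655560399 [-23.87051305 -16.27911822]
3 [ 1.32695351e+00  3.13470106e-01 -4.70873143e-02  1.21021173e+00
 -8.44308332e-06  1.57076487e+00]
[[-9.70424952e-01  2.41403007e-01  1.47554009e-05]
 [ 2.41403007e-01  9.70424952e-01  2.43371904e-05]
 [-8.44393831e-06  2.71794150e-05 -1.00000000e+00]]
[[-4.61868685e-04 -9.58197502e-01 -2.86107205e-01  7.36070136e-02]
 [ 9.99999555e-01 -2.07084996e-04 -9.20774273e-04  4.62496759e-04]
 [ 8.23035099e-04 -2.86107503e-01  9.58197171e-01 -1.43227636e-01]
 [ 0.00000000e+00  0.00000000e+00  0.00000000e+00  1.00000000e+00]]
[-0.47234766 -0.38610197  0.0313165  -0.0609409 ]
```

jog_arm(commands=[[[-0.47,-0.386,0.03,-0.061],[-0.47,-0.386,0.03,-0.061],[-0.47,-0.386,0.03,-0.061],[-0.47,-0.386,0.03,-0.061],[-0.47,-0.386,0.03,-0.061],[-0.47,-0.386,0.03,-0.061],[-0.47,-0.386,0.03,-0.061],[-0.47,-0.386,0.03,-0.061]]], jaw=60, newtons=30)

```text
t: 1.8
position: [0.3842, 0.26, 0.2119]
tcp_rot: [0.026, 1.0, 0.0, 0.0]
force: [-0.2, 1.8, 0.2]
finger_gap: 0.0603
finger_force: 0.0
```

Run:
```python
from h import *
st=observe(); print(st["t"],st["position"],st["force"],world2tool([.510,.0935,.17],st,np.radians(86.5)))
```

```text
1.8 [0.38419318 0.25999664 0.21185471] [-0.16942332  1.83624555  0.20398311] [-0.13423168 -0.15977858  0.04186845  0.00294025]
```

jog_arm(commands=[[[-0.134,-0.16,0.04,0.003],[-0.134,-0.16,0.04,0.003],[-0.134,-0.16,0.04,0.003],[-0.134,-0.16,0.04,0.003],[-0.134,-0.16,0.04,0.003],[-0.134,-0.16,0.04,0.003],[-0.134,-0.16,0.04,0.003],[-0.134,-0.16,0.04,0.003]]])

```text
t: 2.6
position: [0.5081, 0.0962, 0.1719]
tcp_rot: [0.03, 1.0, 0.0, 0.0]
force: [-0.4, 1.0, -0.3]
finger_gap: 0.0602
finger_force: 0.0
```

Run:
```python
from h import *
st=observe(); s=eyes.snapshot("wrist"); save("w1",s["image"]); np.save("w1.npy",dict(st=st,s=s),allow_pickle=True)
print(st["t"],st["position"],st["tcp_rot"],st["force"])
for l in("toggle","rest"):
    for r in eyes.trace(s,l)[:1]:
        ys,xs=np.nonzero(r["mask"]); rect=cv2.minAreaRect(np.c_[xs,ys].astype(np.float32)); print(l,r["conf"],r["extent"],rect)
```

```text
2.6 [0.50806715 0.09615442 0.17194213] [2.99121421e-02 9.99552504e-01 2.36338185e-04 1.08708384e-05] [-0.39928341  1.01575852 -0.30204826]
toggle 0.89 [292.1, 199.1, 338.1, 264.5] ((313.1000061035156, 232.30001831054688), (45.16857147216797, 62.162689208984375), 26.56505012512207)
rest 0.7 [291.4, 178.9, 341.5, 273.7] ((316.0, 223.5), (93.0, 52.0), 90.0)
```

View pics/w1.png

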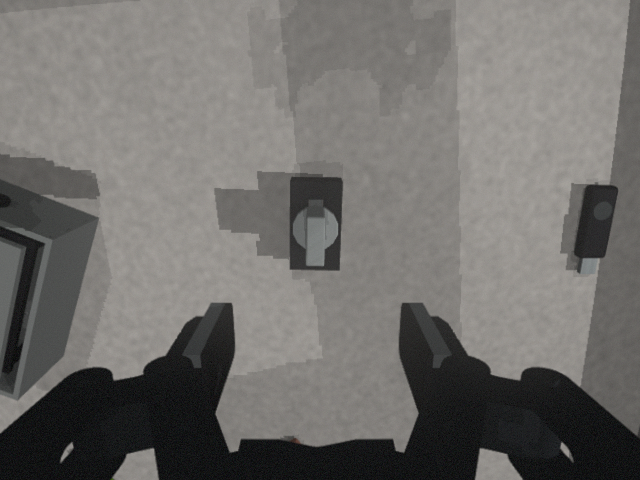

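Run:
```python
import cv2
im=cv2.imread("pics/w1.png"); cv2.imwrite("pics/w1c.png",cv2.resize(im[170:280,270:360],None,fx=5.4,fy=5.4,interpolation=cv2.INTER_CUBIC))
```

```text
(no output)
```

View pics/w1c.png

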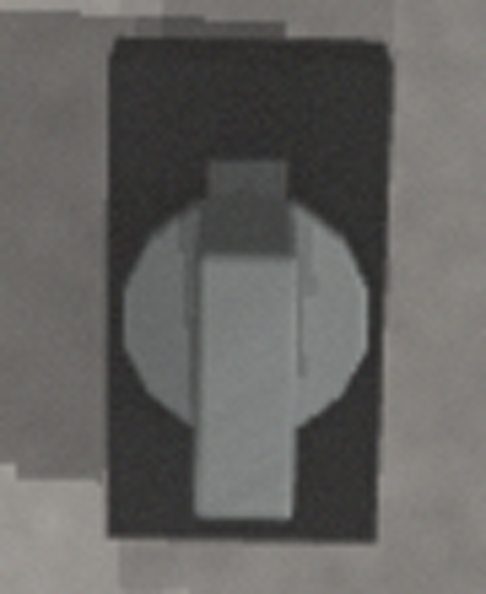

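Run:
```python
from h import *
D=np.load("w1.npy",allow_pickle=True).item(); st,s=D["st"],D["s"]
f=lambda P: np.array(P)/5.4+[270,170]-0.4
for P,z in (([(202,256),(297,256),(292,520),(195,520)],.059),([(108,60),(392,60),(377,542),(108,538)],.022)):
    c=toplane(f(P),s,z,st); L=(c[3]+c[2]-c[0]-c[1])/2; W=(c[1]+c[2]-c[0]-c[3])/2
    print(c.mean(0),np.linalg.norm(L),np.linalg.norm(W),np.degrees([np.arctan2(L[1],L[0]),np.arctan2(W[1],W[0])-np.pi/2]))
st=observe(); print(st["position"])
yaw=np.radians(87)
print(world2tool(list(toplane(f([(202,256),(297,256),(292,520),(195,520)]),s,.059,st).mean(0)[:2])+[.022],st,yaw))
```

```text
[0.51135414 0.09559462 0.059     ] 0.032303883594392055 0.011254290349307671 [-4.74903343 -3.44784645]
[0.51094796 0.0954632  0.022     ] 0.0657772162320944 0.03668281884520664 [-4.36611226 -3.90421582]
[0.50826838 0.09610482 0.17200635]
[-0.00331709 -0.00042681  0.15000775 -0.0022786 ]
```

jog_arm(commands=[[[-0.003,-0.0005,0.04,0.005],[-0.003,-0.0005,0.08,0.005],[-0.003,-0.0005,0.11,0.005],[-0.003,-0.0005,0.13,0.005],[-0.003,-0.0005,0.14,0.005],[-0.003,-0.0005,0.14,0.005],[-0.003,-0.0005,0.14,0.005],[-0.003,-0.0005,0.14,0.005]]])

```text
t: 3.55
position: [0.5129, 0.0946, 0.033]
tcp_rot: [0.039, 0.999, 0.0, 0.001]
force: [-0.3, 1.1, 0.1]
finger_gap: 0.0602
finger_force: 0.0
```

Run:
```python
from h import *
st=observe(); print(st["position"],st["force"]); s=eyes.snapshot("wrist"); save("w2",s["image"][:, :])
print(world2tool([.5112,.0955,.032],st,np.radians(85.7)))
```

```text
[0.51291225 0.09459205 0.03299152] [-0.26090066  1.12980509  0.10510542]
[ 0.00177944  0.00077276  0.00098779 -0.00064678]
```

View pics/w2.png

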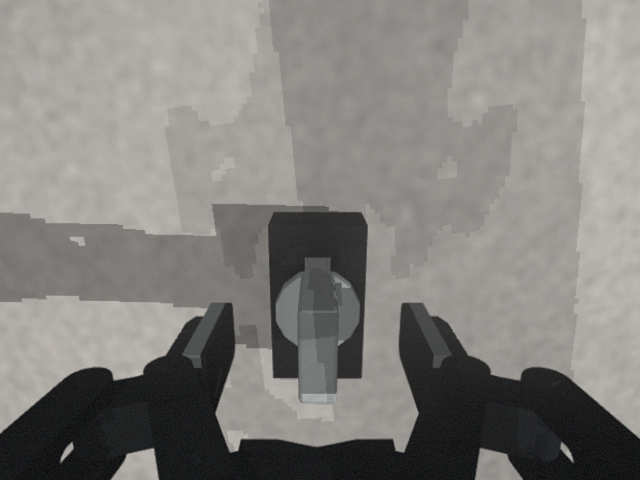

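jog_arm(commands=[[[0.0018,0.0008,0.001,0],[0.0018,0.0008,0.001,0],[0.0018,0.0008,0.001,0],[0.0018,0.0008,0.001,0],[0.0018,0.0008,0.001,0],[0.0018,0.0008,0.001,0],[0.0018,0.0008,0.001,0],[0.0018,0.0008,0.001,0]]], jaw=0, newtons=60)

```text
t: 4.4
position: [0.5101, 0.0952, 0.0316]
tcp_rot: [0.039, 0.999, 0.0, 0.0]
force: [-3.2, 0.4, 8.3]
finger_gap: 0.0272
finger_force: 58.5
```

Run:
```python
from h import *
st=observe(); print(st["position"],st["force"],st["wrist_torque"],st["finger_gap"],st["finger_force"])
s=eyes.snapshot("wrist")
st0=dict(st); st0["position"]=[0.51291225,0.09459205,0.03299152]
c=toplane([(300,311),(338,311),(336,403),(299,403)],s,.059,st0); print(c,c.mean(0))
print(world2tool([.5112,.0955,.032],st,np.radians(85.7)))
```

```text
[0.51008985 0.09523287 0.03155233] [-3.19793564  0.35346236  8.3295869 ] [-0.10050372  0.64332959 -0.00658744] 0.027154904996734924 58.5334450006485
[[0.49622714 0.09131376 0.059     ]
 [0.49712537 0.10286346 0.059     ]
 [0.53043441 0.10013793 0.059     ]
 [0.52949106 0.08798569 0.059     ]] [0.5133195  0.09557521 0.059     ]
[-0.00108646  0.0003522  -0.00044693 -0.00071734]
```

Run:
```python
from h import *
s=eyes.snapshot("wrist"); save("w3",s["image"]); st=observe(); print(st["t"],st["finger_gap"],st["force"])
```

```text
4.5 0.02686365280773267 [-3.36639321  0.22080117  7.98493414]
```

View pics/w3.png

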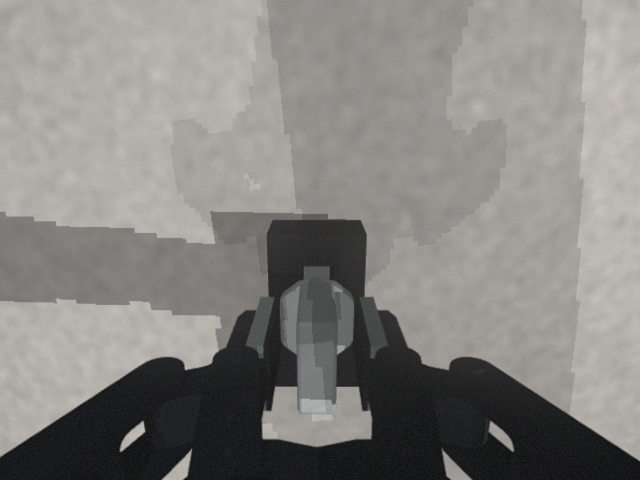

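jog_arm(commands=[[[0,0,0,0],[0,0,0,0],[0,0,0,0],[0,0,-0.003,0],[-0.002,0,-0.0065,0],[-0.002,0,-0.0065,0],[-0.002,0,-0.0065,0],[-0.002,0,-0.0065,0]]], jaw=45)

```text
t: 5.3
position: [0.5119, 0.095, 0.0371]
tcp_rot: [0.039, 0.999, -0.0, -0.0]
force: [-0.2, -0.4, 0.3]
finger_gap: 0.0448
finger_force: 0.0
```

jog_arm(commands=[[[0,0,0,0],[0,0,0,0],[0,0,0,0],[0,0,0,0],[0,0,0,0],[0,0,0,0],[0,0,0,0],[0,0,0,0]]], jaw=0)

```text
t: 6.1
position: [0.512, 0.095, 0.0371]
tcp_rot: [0.039, 0.999, 0.0, 0.0]
force: [0.1, -0.4, 1.2]
finger_gap: 0.0111
finger_force: 58.5
```

Run:
```python
from h import *
st=observe(); print(st["position"],st["force"],st["wrist_torque"],st["finger_gap"],st["finger_force"])
s=eyes.snapshot("wrist"); save("w4",s["image"])
```

```text
[0.51200316 0.0950011  0.03713345] [ 0.1070707  -0.36940592  1.24365196] [-0.02268515 -0.07570375  0.03402538] 0.011088174606785822 58.477508425712585
```

jog_arm(commands=[[[0,0,-0.005,0],[0,0,-0.015,0],[0,0,-0.025,0],[0,0,-0.04,0],[0,0,-0.07,0],[0,0,-0.1,0],[0,0,-0.12,0],[0,0,-0.12,0]]])

```text
t: 6.95
position: [0.5144, 0.0954, 0.1611]
tcp_rot: [0.039, 0.999, 0.001, 0.003]
force: [-0.4, 0.5, -0.6]
finger_gap: 0.0111
finger_force: 58.4
```

Run:
```python
from h import *
st=observe(); print(st["position"],st["force"],st["wrist_torque"],st["finger_gap"])
yaw=np.radians(90-25.4); xd=np.array([np.cos(yaw-np.pi/2),np.sin(yaw-np.pi/2)])
print(world2tool(list(np.array([.534,-.1457])+.045*xd)+[.165],st,yaw), st["q"])
```

```text
[0.51442148 0.09544793 0.16113803] [-0.3576746   0.54484927 -0.59121996] [-0.02012569 -0.0516775   0.01573216] 0.011119574645422198
[-0.08020162 -0.25500963 -0.00379447  0.11648786] [ 1.83434528e-01  2.04924817e-01 -3.53524009e-01  1.00574685e+00
  3.69844533e-05  2.60796392e-01]
```

jog_arm(commands=[[[-0.08,-0.255,-0.004,0.116],[-0.08,-0.255,-0.004,0.116],[-0.08,-0.255,-0.004,0.116],[-0.08,-0.255,-0.004,0.116],[-0.08,-0.255,-0.004,0.116],[-0.08,-0.255,-0.004,0.116],[-0.08,-0.255,-0.004,0.116],[-0.08,-0.255,-0.004,0.116]]])

```text
t: 7.75
position: [0.5713, -0.1648, 0.1604]
tcp_rot: [0.219, 0.976, 0.0, -0.001]
force: [-0.4, -0.0, -0.1]
finger_gap: 0.011
finger_force: 58.6
```

Run:
```python
from h import *
s=eyes.snapshot("wrist"); st=observe(); s=eyes.snapshot("wrist"); save("w5",s["image"]); np.save("w5.npy",dict(st=st,s=s),allow_pickle=True)
print(st["t"],st["position"],st["tcp_rot"],st["force"],st["joint_velocities"])
for r in eyes.trace(s,"organiser")[:1]+eyes.trace(s,"toggle")[:1]: print(r["conf"],r["extent"])
```

```text
7.8 [ 0.5713449  -0.16422514  0.16056838] [ 2.18720605e-01  9.75787209e-01  3.49437214e-04 -7.04802425e-04] [ 0.02275514 -0.09072927 -0.98610767] [ 0.01708006 -0.00867866 -0.00109862 -0.00202643 -0.00352151 -0.00283793]
0.6 [220.8, 43.9, 425.3, 279.6]
0.65 [277.8, 244.7, 359.4, 400.8]
```

View pics/w5.png

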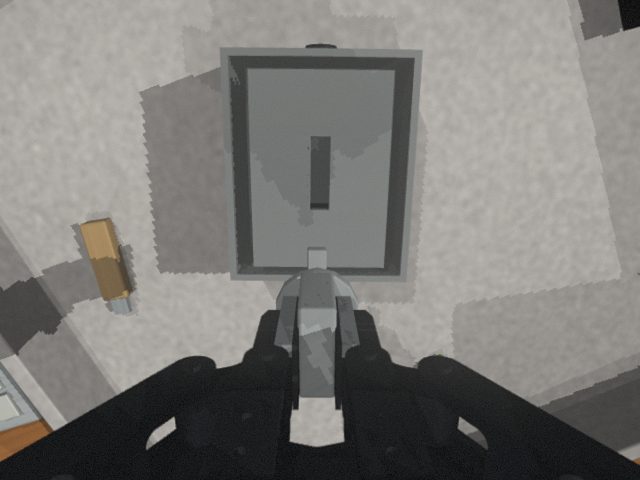

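Run:
```python
import cv2,numpy as np
im=cv2.imread("pics/w5.png"); g=lambda y,x,h,w:cv2.convertScaleAbs(cv2.resize(im[y:y+h,x:x+w],None,fx=6.5,fy=6.5,interpolation=cv2.INTER_CUBIC),alpha=1.6)
cv2.imwrite("pics/w5c.png",np.hstack([g(128,290,90,60),g(235,290,90,60)]))
```

```text
(no output)
```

View pics/w5c.png

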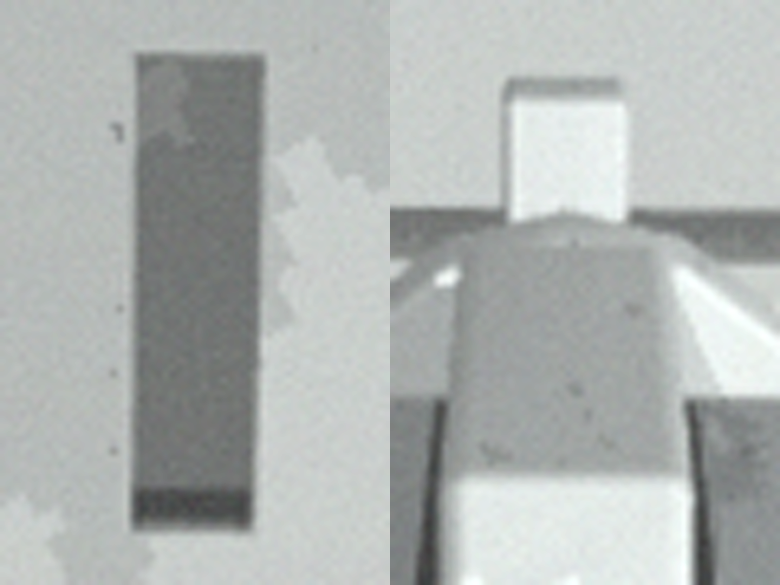

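Run:
```python
from h import *
D=np.load("w5.npy",allow_pickle=True).item(); st,s=D["st"],D["s"]
P=lambda a,ox,oy:(np.array(a,float)+.5)/6.5+[ox,oy]-.5
c=toplane(P([(134,54),(265,54),(252,530),(132,530)],290,128),s,.065,st)
L=(c[3]+c[2]-c[0]-c[1])/2; W=(c[1]+c[2]-c[0]-c[3])/2
S=c.mean(0); print("slot",S,np.linalg.norm(L),np.linalg.norm(W),np.degrees([np.arctan2(L[1],L[0]),np.arctan2(W[1],W[0])-np.pi/2]))
o=toplane([(220.5,47.5),(422,50),(405.5,281),(233,278.5)],s,.060,st);L=(o[3]+o[2]-o[0]-o[1])/2; W=(o[1]+o[2]-o[0]-o[3])/2
print("box",o.mean(0),np.linalg.norm(L),np.linalg.norm(W),np.degrees([np.arctan2(L[1],L[0]),np.arctan2(W[1],W[0])-np.pi/2]))
R=Rn.from_quat(st["tcp_rot"]).as_matrix()
for a,h in (([(512-390,98),(627-390,98)],.0291),([(514-390,80),(620-390,80)],.0351)):
    b=toplane(P(a,290,235),s,st["position"][2]-h,st); print("bar in tool",(b-st["position"])@R)
st=observe(); print(st["position"],np.degrees(np.arctan2(R[1,1],R[0,1])))
S2=S.copy(); S2[2]=.065+.0351+.012
print(world2tool(S2,st,np.radians(90-25.3)))
```

```text
slot [ 0.5337922  -0.14434926  0.065     ] 0.04118130140534332 0.010872737868332594 [-26.08098674 -25.28394591]
box [ 0.53397139 -0.14401208  0.06      ] 0.13261316151705602 0.1075485696026811 [-25.65281435 -26.05721358]
bar in tool [[ 0.01846007 -0.00333964  0.029127  ]
 [ 0.0184575   0.00423593  0.02912983]]
bar in tool [[ 0.01782363 -0.00332229  0.03512604]
 [ 0.01782119  0.00388917  0.03512873]]
[ 0.57175959 -0.16386944  0.16107395] 64.73217753221022
[0.04264275 0.0014907  0.04899369 0.00058094]
```

jog_arm(commands=[[[0.0426,0.0012,0.02,0.003],[0.0426,0.0012,0.035,0.003],[0.0426,0.0012,0.045,0.003],[0.0426,0.0012,0.049,0.003],[0.0426,0.0012,0.049,0.003],[0.0426,0.0012,0.049,0.003],[0.0426,0.0012,0.049,0.003],[0.0426,0.0012,0.049,0.003]]])

```text
t: 8.75
position: [0.5347, -0.1464, 0.1127]
tcp_rot: [0.224, 0.975, -0.0, 0.001]
force: [0.1, 0.5, -0.3]
finger_gap: 0.0113
finger_force: 58.6
```

Run:
```python
from h import *
eyes.snapshot("wrist"); st=observe(); s=eyes.snapshot("wrist"); save("w6",s["image"]); np.save("w6.npy",dict(st=st,s=s),allow_pickle=True)
R=Rn.from_quat(st["tcp_rot"]).as_matrix()
print(st["position"],R[:,2],np.degrees(np.arctan2(R[1,1],R[0,1])),st["force"],world2tool([.53379,-.14435,.1121],st))
im=s["image"]
cv2.imwrite("pics/w6c.png",cv2.convertScaleAbs(cv2.resize(im[190:290,270:370],None,fx=6,fy=6,interpolation=cv2.INTER_CUBIC)[...,::-1],alpha=1.6))
```

```text
[ 0.53449822 -0.14635823  0.1125306 ] [ 7.84196130e-04 -2.22128132e-04 -9.99999668e-01] 64.14345244228845 [-0.84152139 -0.31583262  0.07224026] [0.0015135  0.00149825 0.0004296 ]
```

View pics/w6c.png

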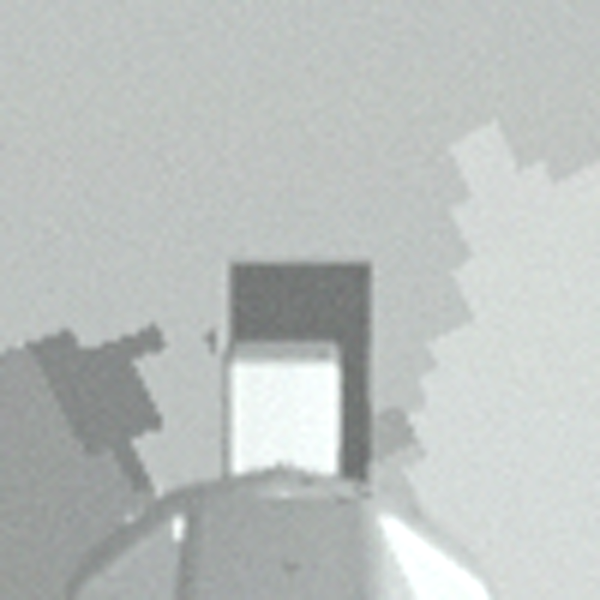

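Run:
```python
from h import *
D=np.load("w6.npy",allow_pickle=True).item(); st,s=D["st"],D["s"]
P=lambda a:(np.array(a,float)+.5)/6+[270,190]-.5
R=Rn.from_quat(st["tcp_rot"]).as_matrix(); p=np.array(st["position"])
for n,a,z in (("slot",[(231,262),(371,262),(371,460)],.065),("bartop",[(231,356),(340,356)],p[2]-.0291),("barbot",[(234,342),(335,342)],p[2]-.0351)):
    print(n,(toplane(P(a),s,z,st)-p)@R)
print(observe()["position"])
```

```text
slot [[ 0.02063494 -0.00381111  0.04751352]
 [ 0.02063197  0.00711846  0.04751507]
 [ 0.00420294  0.00727886  0.04752828]]
bartop [[ 0.01880409 -0.00345823  0.02908443]
 [ 0.01880204  0.00431453  0.02908553]]
barbot [[ 0.01797518 -0.00336081  0.03508511]
 [ 0.0179732   0.00407986  0.03508617]]
[ 0.53433874 -0.14629321  0.11241104]
```

jog_arm(commands=[[[0.0005,0.0012,0.003,0],[0.0005,0.0012,0.006,0],[0.0005,0.0012,0.008,0],[0.0005,0.0012,0.01,0],[0.0005,0.0012,0.012,0],[0.0005,0.0012,0.0135,0],[0.0005,0.0012,0.015,0],[0.0005,0.0012,0.015,0]]])

```text
t: 9.65
position: [0.5339, -0.1448, 0.0969]
tcp_rot: [0.224, 0.975, 0.0, -0.0]
force: [-0.4, 0.1, -0.2]
finger_gap: 0.0112
finger_force: 58.6
```

```bash
cat > m.py <<'E'
from h import *
eyes.snapshot("wrist"); st=observe(); R=Rn.from_quat(st["tcp_rot"]).as_matrix()
print(round(st["t"],2),st["position"],"F",st["force"],"Ftool",R.T@st["force"],"M",st["wrist_torque"],st["finger_gap"],"yaw",np.degrees(np.arctan2(R[1,1],R[0,1])),"q6",st["q"][5])
E
python3 m.py
```

```text
9.7 [ 0.53400145 -0.14482075  0.09701002] F [ 0.45862821  0.8094689  -0.29925376] Ftool [-0.05984765  0.92845061  0.2992161 ] M [ 0.02991746 -0.03388841 -0.0122486 ] 0.011474068897320437 yaw 64.14990628463332 q6 0.18633715568777978
```

jog_arm(commands=[[[0,0,0.002,0],[0,0,0.004,0],[0,0,0.006,0],[0,0,0.008,0],[0,0,0.01,0],[0,0,0.012,0],[0,0,0.014,0],[0,0,0.014,0]]])

```text
t: 10.5
position: [0.5339, -0.1448, 0.0828]
tcp_rot: [0.224, 0.975, -0.0, -0.0]
force: [0.1, 0.9, -0.5]
finger_gap: 0.0111
finger_force: 58.6
```

```bash
python3 m.py
```

```text
10.55 [ 0.53395203 -0.1447976   0.08293364] F [-0.34751569 -0.29661227  0.0059202 ] Ftool [ 0.18342169 -0.41845362 -0.00583881] M [ 0.03444157  0.0766492  -0.05117058] 0.011281470385896854 yaw 64.15069494965348 q6 0.18635052228456747
```

jog_arm(commands=[[[0,0,0.001,0],[0,0,0.002,0],[0,0,0.003,0],[0,0,0.004,0],[0,0,0.005,0],[0,0,0.006,0],[0,0,0.007,0],[0,0,0.007,0]]])

```text
t: 11.35
position: [0.5341, -0.1448, 0.0763]
tcp_rot: [0.224, 0.975, -0.0, 0.0]
force: [-1.6, 0.7, 5.2]
finger_gap: 0.0108
finger_force: 59.3
```

```bash
python3 m.py
```

```text
11.4 [ 0.53420481 -0.14483485  0.07635557] F [-1.46590833  0.84638433  5.28297076] Ftool [ 1.6865146   0.12301204 -5.28351874] M [0.0600093  0.37914187 0.0079369 ] 0.011042736509900501 yaw 64.15042476506268 q6 0.18638748287962972
```

jog_arm(commands=[[[0,0,0.0005,0],[0,0,0.001,0],[0,0,0.0015,0],[0,0,0.002,0],[0,0,0.0025,0],[0,0,0.003,0],[0,0,0.0033,0],[0,0,0.0033,0]]])

```text
t: 12.2
position: [0.5342, -0.1449, 0.0732]
tcp_rot: [0.224, 0.975, -0.0, 0.0]
force: [-2.1, 0.3, 6.3]
finger_gap: 0.0109
finger_force: 59.5
```

```bash
python3 m.py
```

```text
12.25 [ 0.53417974 -0.14483744  0.07325414] F [-2.4638338   0.38550318  6.98999281] Ftool [ 2.38278836 -0.72679317 -6.99093559] M [ 0.15892314  0.56321795 -0.02576823] 0.011132080479632184 yaw 64.15348388242424 q6 0.18634063235511694
```

jog_arm(commands=[[[0.0004,0,0.0003,0],[0.0004,0,0.0006,0],[0.0004,0,0.0006,0.01],[0.0004,0,0.0006,0.03],[0.0004,0,0.0006,0.05],[0.0004,0,0.0006,0.07],[0.0004,0,0.0006,0.09],[0.0004,0,0.0006,0.09]]])

```text
t: 13.05
position: [0.5347, -0.1451, 0.0731]
tcp_rot: [0.359, 0.933, -0.0, 0.001]
force: [-1.4, -0.2, 6.3]
finger_gap: 0.0109
finger_force: 59.7
```

```bash
python3 m.py
```

```text
13.1 [ 0.53477815 -0.14509159  0.07306234] F [-0.43768633 -1.21767793  6.84493586] Ftool [-0.50577453 -1.19203161 -6.84475774] M [-0.0488822   0.23731807 -0.07419956] 0.010774583840357694 yaw 47.92617805621053 q6 0.4695757684346068
```

jog_arm(commands=[[[0,0,0.0003,0.04],[0,0,0.0003,0.08],[0,0,0.0003,0.12],[0,0,0.0003,0.16],[0,0,0.0003,0.2],[0,0,0.0003,0.24],[0,0,0.0003,0.28],[0,0,0.0003,0.28]]])

```text
t: 13.9
position: [0.5346, -0.1452, 0.0727]
tcp_rot: [0.723, 0.691, 0.0, 0.001]
force: [-0.6, -0.4, 7.8]
finger_gap: 0.0113
finger_force: 59.7
```

```bash
python3 m.py
```

```text
13.95 [ 0.53466705 -0.14516332  0.07276757] F [-0.96420235 -1.57446574  6.79975795] Ftool [-1.62160038 -0.88142565 -6.79991454] M [-0.15851569  0.23619343 -0.01479703] 0.011076295606106793 yaw -2.491164425214123 q6 1.3494805254279776
```

Remaining: 23.4° → 0.13.

jog_arm(commands=[[[0,0,0,0.03],[0,0,0,0.06],[0,0,0,0.09],[0,0,0,0.115],[0,0,0,0.13],[0,0,0,0.13],[0,0,0,0.13],[0,0,0,0.13]]])

```text
t: 14.75
position: [0.5343, -0.1451, 0.0726]
tcp_rot: [0.847, 0.531, 0.0, 0.001]
force: [-0.8, -0.4, 8.0]
finger_gap: 0.0112
finger_force: 59.7
```

```bash
python3 m.py
```

```text
14.8 [ 0.53431992 -0.14512657  0.07263243] F [-1.74100066 -1.0344217   7.30244141] Ftool [-1.69248824 -1.1036352  -7.30371379] M [-0.04610603  0.42893264 -0.01525747] 0.010938607773543883 yaw -25.86849060685154 q6 1.757420094394368
```

jog_arm(commands=[[[0,0,-0.0005,0],[0,0,-0.001,0],[0,0,-0.0015,0],[0,0,-0.002,0],[0,0,-0.0023,0],[0,0,-0.0023,0],[0,0,-0.0023,0],[0,0,-0.0023,0]]])

```text
t: 15.6
position: [0.5343, -0.1451, 0.0748]
tcp_rot: [0.847, 0.531, 0.0, 0.001]
force: [-1.1, -0.0, 6.0]
finger_gap: 0.0108
finger_force: 59.7
```

```bash
python3 m.py
```

```text
15.65 [ 0.53429988 -0.14513904  0.07481912] F [-1.23158217 -1.40974707  6.73739844] Ftool [-1.8079291  -0.48293491 -6.73757267] M [-0.12189736  0.36603571 -0.02358357] 0.01105133681451219 yaw -25.86671571630589 q6 1.7573644250943632
```

Still carried by the arm (no plate contact yet); ease up a little more.

jog_arm(commands=[[[0,0,-0.0002,0],[0,0,-0.0004,0],[0,0,-0.0006,0],[0,0,-0.0006,0],[0,0,-0.0006,0],[0,0,-0.0006,0],[0,0,-0.0006,0],[0,0,-0.0006,0]]])

```text
t: 16.45
position: [0.5343, -0.1451, 0.0751]
tcp_rot: [0.847, 0.531, 0.0, 0.001]
force: [-0.1, -1.9, 5.9]
finger_gap: 0.0111
finger_force: 59.4
```

```bash
python3 m.py
```

```text
16.5 [ 0.53428256 -0.14510278  0.07512732] F [ 0.11790479 -1.9045887   5.08579324] Ftool [-1.66428852  0.94330975 -5.08399085] M [-0.39446148 -0.02991822 -0.05318486] 0.010898859526184206 yaw -25.85639387195371 q6 1.757237550341084
```

jog_arm(commands=[[[0,0,-0.0002,0],[0,0,-0.0004,0],[0,0,-0.0006,0],[0,0,-0.0006,0],[0,0,-0.0006,0],[0,0,-0.0006,0],[0,0,-0.0006,0],[0,0,-0.0006,0]]], newtons=25)

```text
t: 17.3
position: [0.5342, -0.145, 0.0752]
tcp_rot: [0.847, 0.531, 0.0, 0.0]
force: [3.0, -4.0, -2.4]
finger_gap: 0.0108
finger_force: 58.3
```

```bash
python3 m.py
```

```text
17.35 [ 0.53420677 -0.14506665  0.07520294] F [ 3.75605977 -3.49641121 -2.00866671] Ftool [-1.5070741   4.90314495  2.01383106] M [-0.87621441 -0.86223894 -0.00860564] 0.011090977421040461 yaw -25.861734946760503 q6 1.7573368421195483
```

jog_arm(commands=[[[0,0,0,0],[0,0,0,0],[0,0,0,0],[0,0,0,0],[0,0,0,0],[0,0,0,0],[0,0,0,0],[0,0,0,0]]], jaw=35)

```text
t: 18.15
position: [0.5337, -0.1446, 0.0754]
tcp_rot: [0.847, 0.531, 0.0, -0.0]
force: [-0.5, 0.3, -0.2]
finger_gap: 0.035
finger_force: 0.0
```

jog_arm(commands=[[[0,0,-0.005,0],[0,0,-0.015,0],[0,0,-0.03,0],[0,0,-0.05,0],[0.03,0,-0.08,0],[0.06,0,-0.1,0],[0.06,0,-0.1,0],[0.06,0,-0.1,0]]])

```text
t: 18.95
position: [0.5605, -0.0904, 0.1765]
tcp_rot: [0.847, 0.532, 0.001, 0.001]
force: [-0.3, -1.1, -1.0]
finger_gap: 0.035
finger_force: 0.0
```

```bash
python3 m.py
python3 - <<'E'
from h import *
st=observe(); s=eyes.snapshot("wrist"); save("w7",s["image"]); 
s2=eyes.snapshot("top"); save("t7",s2["image"])
a=s["image"][:,:,::-1]
b=cv2.resize(s2["image"][240:350,340:450,::-1],(330,330),interpolation=cv2.INTER_CUBIC)
c=np.zeros((480,800,3),np.uint8); c[:,:470]=a[:,85:555]; c[:330,470:]=b; cv2.imwrite("pics/f.png",c)
E
```

```text
19.0 [ 0.55956682 -0.09078229  0.17553493] F [-0.56685126  0.17043567 -0.6735919 ] Ftool [-0.09321883 -0.58451213  0.67361008] M [ 0.00116743  0.03303133 -0.03803966] 0.03532724325288782 yaw -25.825366279251934 q6 1.8609586151979254
```

View pics/f.png

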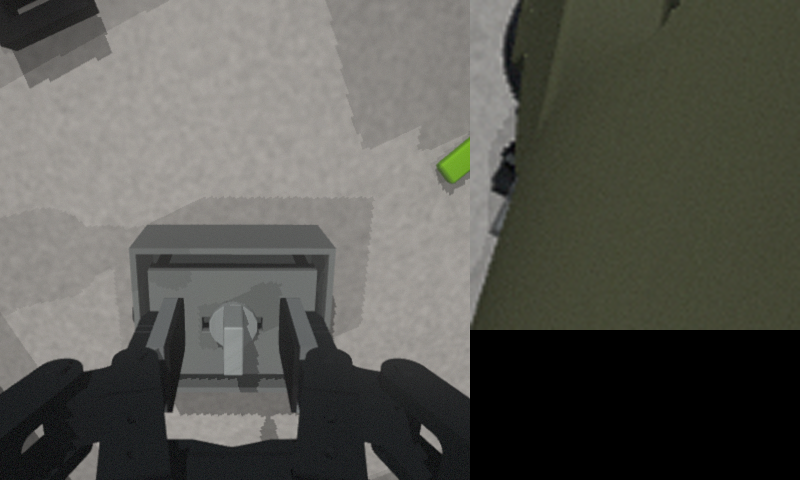

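The wrist view shows the toggle upright. Its shoulder is on the lid at about (233,325), its grip lies crosswise to the slot, whose ends show at (205,323) and (262,323), and the gripper is clear. The top view is blocked by the arm.

```bash
python3 -c "
from bench import robot
print(robot.job_done())"
```

```text
the job is handed in; nothing more can be done
None
```

The toggle is through the lid's slot and turned a quarter turn. It was holding the lid down by itself after I let go, and the job is handed in (about 19 s of 61 s used). My first grasp closed on the toggle's shoulder disc instead of the grip block, so I opened, raised a little and gripped again; force readings at the lid stayed around 8 N or less, and the drives were left alone.

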